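# Hang a returned keyhole bracket on the screw gauge

### The arm

A 6-joint arm with a two-finger parallel gripper is mounted at the origin on the work surface. World frame = base frame: x ahead of the robot, y to its left, z up, the work surface at z = 0. Lengths are in m, angles in rad, forces in N, time in s.
With the tool pointing down it reaches from about 0.35 to 0.975 m from the base axis. Payload 4.9 kg.
Tool frame: the origin (TCP) lies at the centre of the arm's flange, where the gripper is bolted on; the fingertips stand 173 mm ahead of it and the grasp point (between the pads) lies 155 mm ahead of it (ctrl.finger_overhang is the distance from the TCP to the fingertips, in m); z points along the fingers, y is the direction in which the jaws open and shut (so a half turn about z gives the same grasp; the last joint's range is limited). The gripper opens to 85 mm and grips with 20 to 120 N. Pads are 22 mm wide; open, the fingers measure 114 mm over their backs; the gripper's body (76 mm by 85 mm) begins 54 mm behind the grasp point. The pads swing forward as they close: fully open they stand 13 mm farther back than shut.
Start: joints at [-1.426, 0.053, 1.613, -0, 1.476, -0.119], TCP at [0.163, -0.603, 0.405] pointing down, gripper open.
Joint ranges: [-3.01, 3.01], [-1.01, 2.22], [0.06, 2.58], [-1.02, 4.17], [0.09, 2.62], [-3.14, 3.14]. Speed limits (rad/s): [2.57, 2.57, 3.14, 3.14, 3.14, 3.14].

### API

Orientations are given as a rotation vector (axis times angle).
In Python, from station import ctrl, eyes, spotter gives the robot as it stands.
- The arm moves only by the shell command python3 -m crank 'ROWS' [FORCE]. ROWS is JSON, a list of rows, each a list of 7 numbers: the turn, a rotation vector about the tool's x, y, z in rad, then the shift along the tool's x, y, z in mm, then the closure, from -1 (fully open) to 1 (shut). A call has 1 to 8 rows; each row shifts and turns the pose as measured when the row begins, along the tool's axes as they then stand; what a row does not reach is not made up. A row lasts 1/12 s, in which the tool goes at most 41.7 mm and 7.16 degrees, less where a joint would pass 70% of its speed; a pose out of reach is approached as far as the arm can. A call is refused whole if a number of a shift passes 41.7 or a number of a turn 0.125, either way. A call with a gripper value outside its range is refused whole. The fingers move at their own pace and stop on an object; FORCE is the grip in N (left out, the last holds). Time passes only in rows, so rows that do not move let the fingers close. It gives the time, the measured TCP pose, the force and the opening at its end, in the units of the state.
- ctrl.get_obs(): the state, without advancing time (a new reading comes with each control period).
- eyes.get_image(name): name is "side" or "top"; returns a dict with "image" (384x512x3 uint8, red, green, blue), "vertical_fov" (degrees; the focal length in pixels is half the picture's height over the tangent of half this angle, whatever the lens; pixels are square), "cx", "cy" (the principal point, pixels), "rvec" (rotation vector, rad) and "tvec" (3), from world to camera coordinates, as OpenCV has them. Camera axes: x right, y down, z forward; pixel columns grow to the right and rows downward; lengths in m; the calibration is good to about 2 mm. A picture is of the moment at which its call begins. There is no depth.
- ctrl.finish_job(): hands the job in, once; it reports no verdict.
Trained networks look in a picture, given as the dict that the camera call returned (one of the last four; its "shot" number tells which), for a name from the list of things; names that differ only in an ending like _2 or _b are one class to them, and where a whole thing is asked for, a point or a joint stands for the part that bears it (a point fixed in the world has none). Each returns a list of dicts, best first, with "confidence" (0 to 1); they miss things now and then, are a little off and sometimes report something else, mostly with a low value. They report only what shows in the picture. A call takes as long as a camera call. They do not tell look-alikes from the thing itself.
- spotter.look_for(query, picture): "centre" ([x, y, z] in m, in world coordinates, good to about 4 mm: the middle of the surface that is visible of it).
- spotter.outline_of(query, picture): "region" (384x512 bool, what is visible of it).
- spotter.mark_of(query, picture): "centre" ([x, y, z] in m, in world coordinates, good to about 4 mm: a listed point, or the origin of a listed thing).
The state is a dict: "t": time; "q": joint angles; "dq": joint speeds; "effort": joint torques, N m; "tool_pos": TCP position; "tool_rot": TCP orientation; "contact_force": force on the tool from outside, world axes, zero at the start; "wrist_torque": the same for the moment, N m; "opening": finger opening in m.
Only numpy, scipy, OpenCV 4.12 (cv2) and the standard library are available. Lean on these libraries where they do the work, as an engineer would, in place of code of your own. Each camera call takes 0.05 s, during which the arm holds its last target.

### The job

The returned bracket (flat steel plate with two keyholes and an upright brass post) lies half under the low grey shelf: draw it out until its post is clear of the shelf, set it down and let go. Its edges cannot be held inside the channel of the two-screw gauge, so it has to be taken again by its post to check its fit there: lower it into the channel so that both screw heads pass through the wide parts of the keyholes and the plate lies flat on the channel floor, then slide it along until both screws are fully home at the ends of the narrow slots, and leave it there; the other things on the bench stay where they are.

Things in the scene. Friction and masses are not known exactly. Their poses are not given: they have to be found in the camera images.
- bracket: Keyhole bracket, 0.3 to 0.55 kg. Steel plate 200 (its x) by 60 (y) by 5 mm; brass post at its centre, 32 (x) by 26 (y) mm, 40 high above the plate. Origin: centre of the plate's underside, z up. It starts flat on the bench, its -x end sticking out about 70 mm from the shelf's front, the post under the shelf, out of reach from above. Drawn out along its -x it comes free.
- post_top (a point): Centre of the top of the bracket's post, 45 mm above the underside of the plate.
- slot_end_outer (a point): Point of the bracket at x = -45 mm, y = 0, mid-thickness: the axis of a 6 mm screw fully home in the first keyhole. That keyhole has an octagonal wide part 30 mm across centred at the bracket's x = -70 mm, from which a slot 10 mm wide with a flared mouth runs towards +x and ends 3 mm past this point.
- slot_end_inner (a point): Point of the bracket at x = +75 mm, y = 0, mid-thickness: the same for the second keyhole, whose wide part is centred at the bracket's x = +50 mm; its slot also runs towards +x. From heads-in-the-wide-parts to fully home the bracket slides 25 mm towards its own -x.
- gauge: Hanging gauge fixed to the bench: plywood base 260 (its x) by 100 (y) by 10 mm (channel floor at z = 10 mm), an aluminium wall along each long side, tops at z = 19 mm; channel 72 mm wide, open at both ends, two headed screws upright on its centre line. Origin under the centre of the base, z up. The bracket lies along the channel, either way round.
- screw_a (a point): Centre of the head's top of the screw at the gauge's x = +60 mm, z = 22 mm. Shank 6 mm diameter, head 18 mm diameter and 4 mm thick, underside of the head 8 mm above the channel floor.
- screw_b (a point): The same for the other, equal screw, at the gauge's x = -60 mm.
- riser: Low grey steel shelf fixed to the bench: 200 deep (its x), 240 mm wide (y); top plate 6 mm thick, underside at 52 mm, top at 58 mm; side cheeks 6 mm thick, open at front and back. Its front (-x) faces roughly the robot's right. Origin on the bench under its centre, front edge at its x = -100 mm.
- shower_head: White plastic hand shower head lying face down, 200 mm long, 45 mm high; origin under the centre of its round head. Leave alone.
- pipe_elbow: Copper pipe elbow lying flat, legs about 70 mm, 28 mm high; origin at the outer corner on the bench. Leave alone.
- cabinet_knob: Black nylon cabinet knob, 62 mm across, 38 mm high, standing on top of the low shelf; origin under its centre. Leave alone.
- carton: Small cardboard carton 110 x 80 x 60 mm; origin under its centre. Leave alone.
- screwdriver: Screwdriver, about 200 mm long, lying on the bench; origin under its middle. Leave alone.
- hose_tail: Brass hose fitting standing upright, 40 mm across, 65 mm high; origin under its centre. Leave alone.
- tape_core: Empty cardboard tape core lying flat, 100 mm outside diameter, 30 mm high; origin under its centre. Leave alone.
Not all that is in view belongs to the job. Of the things shaped like the bracket, the steel one is meant.

How it is judged:
By the outcome, as a careful person would: the job done as asked, in the order asked, and still so for the second after the job is handed in, with the robot touching nothing.
It also fails if it takes over 56 s, if anything falls off the work surface, if the arm or the gripper's body presses on something with over 40 N, if the wrist force passes 120 N, or if a joint passes its speed limit or range.

## Working session

There is one attempt and no reset: what is moved stays moved. The work goes in short steps, Python scripts to look and compute and a shell command to move; the robot and the scene stay as the last step left them, time stands still between calls to the robot, and variables do not carry over. Pictures are saved under pics/ and viewed, and the job is handed in when it is done.

```bash
ls; mkdir -p pics; cat > h.py <<'E'
import numpy as np, cv2
from station import ctrl, eyes, spotter
def save(p,n): cv2.imwrite('pics/'+n,p['image'][:,:,::-1])
def K(p):
    f=192/np.tan(np.radians(p['vertical_fov'])/2); return np.array([[f,0,p['cx']],[0,f,p['cy']],[0,0,1]])
def proj(p,X):
    return cv2.projectPoints(np.array(X,float).reshape(-1,3),np.array(p['rvec'],float),np.array(p['tvec'],float),K(p),None)[0].reshape(-1,2)
def back(p,uv,z):
    R=cv2.Rodrigues(np.array(p['rvec'],float))[0];t=np.array(p['tvec'],float)
    c=-R.T@t; uv=np.array(uv,float).reshape(-1,2)
    d=np.c_[uv,np.ones(len(uv))]@np.linalg.inv(K(p)).T@R
    return c+d*((z-c[2])/d[:,2])[:,None]
E
python3 - <<'E'
from h import *
print(ctrl.get_obs())
for n in('top','side'):
    p=eyes.get_image(n); save(p,n+'0.png'); print(n,{k:v for k,v in p.items() if k!='image'})
    for q in ['bracket','post_top','slot_end_outer','slot_end_inner','gauge','screw_a','riser','cabinet_knob','carton','shower_head','pipe_elbow','screwdriver','hose_tail','tape_core']:
        for r in spotter.mark_of(q,p): print(q,np.round(r['centre'],3),round(r['confidence'],2),proj(p,r['centre']).round(0)[0])
E
```

```text
pics
{'t': 0.0, 'q': array([-1.42600934e+00,  5.33751288e-02,  1.61429528e+00,  5.00277112e-05,
        1.47598155e+00, -1.18990511e-01]), 'dq': array([-0.00031991,  0.00046102,  0.00044894,  0.00198714,  0.00117558,
        0.00068217]), 'effort': array([-2.82698975e-04, -3.93686557e+01, -3.70173132e+01, -7.98338419e-05,
        6.98415228e-03, -9.40680962e-06]), 'tool_pos': array([ 0.16292876, -0.6031169 ,  0.40345055]), 'tool_rot': array([-3.11226790e+00, -4.12862219e-01, -3.64709182e-05]), 'contact_force': array([-0.40354228, -1.26165124,  0.71071065]), 'wrist_torque': array([ 0.06841083,  0.00181678, -0.00026405]), 'opening': 0.08512786763053809}
top {'vertical_fov': 45.05058343067019, 'cx': 263.0901019350997, 'cy': 193.7449491478404, 'rvec': array([ 2.20486134, -2.16139489,  0.07302608]), 'tvec': array([0.01308965, 0.48445325, 1.34431952]), 'shot': 1}
bracket [ 0.198  0.307 -0.   ] 0.74 [165. 289.]
bracket [ 0.324 -0.106  0.001] 0.61 [305. 249.]
bracket [0.525 0.375 0.004] 0.56 [145. 178.]
post_top [0.196 0.308 0.044] 0.85 [161. 292.]
post_top [0.52  0.335 0.   ] 0.67 [159. 180
[... 2051 characters left out ...]
6 [238. 181.]
screw_a [ 0.577 -0.248  0.024] 0.6 [251. 167.]
screw_a [ 0.397 -0.315 -0.004] 0.32 [297. 174.]
riser [0.508 0.445 0.   ] 0.71 [180. 288.]
cabinet_knob [0.558 0.47  0.056] 0.71 [158. 274.]
carton [ 0.496 -0.444  0.002] 0.57 [284. 156.]
carton [0.784 0.127 0.001] 0.46 [156. 207.]
shower_head [ 0.782  0.125 -0.001] 0.63 [158. 207.]
shower_head [ 0.428  0.08  -0.006] 0.29 [256. 225.]
pipe_elbow [ 0.428  0.08  -0.006] 0.59 [256. 225.]
screwdriver [ 0.746 -0.128 -0.   ] 0.67 [200. 177.]
screwdriver [ 0.78   0.126 -0.001] 0.3 [158. 207.]
hose_tail [ 0.726  0.364 -0.001] 0.79 [130. 251.]
hose_tail [ 0.432  0.081 -0.003] 0.29 [254. 224.]
tape_core [ 0.397 -0.313 -0.   ] 0.81 [297. 174.]
```

View pics/top0.png

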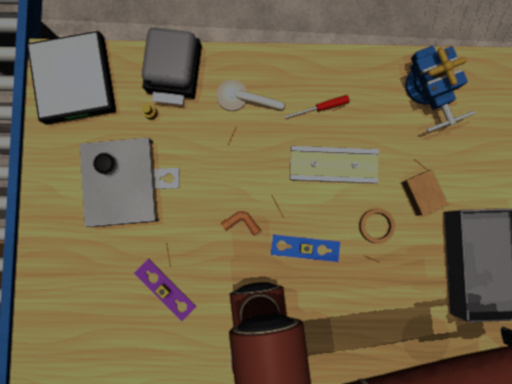

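View pics/side0.png

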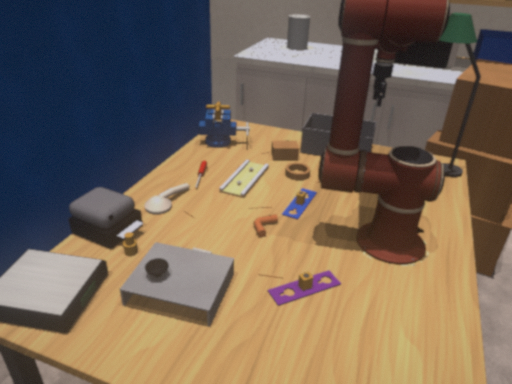

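```bash
python3 - <<'E'
import cv2,numpy as np
t=cv2.imread('pics/top0.png');s=cv2.imread('pics/side0.png')
a=cv2.resize(t[130:230,80:210],None,fx=5,fy=5,interpolation=cv2.INTER_CUBIC)
b=cv2.resize(s[220:320,130:260],None,fx=5,fy=5,interpolation=cv2.INTER_CUBIC)
cv2.imwrite('pics/c1.png',a);cv2.imwrite('pics/c2.png',b)
E
```

```text
(no output)
```

View pics/c1.png

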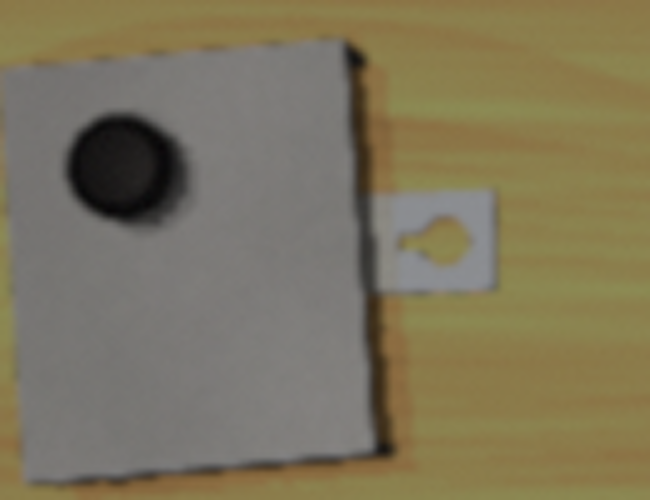

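View pics/c2.png

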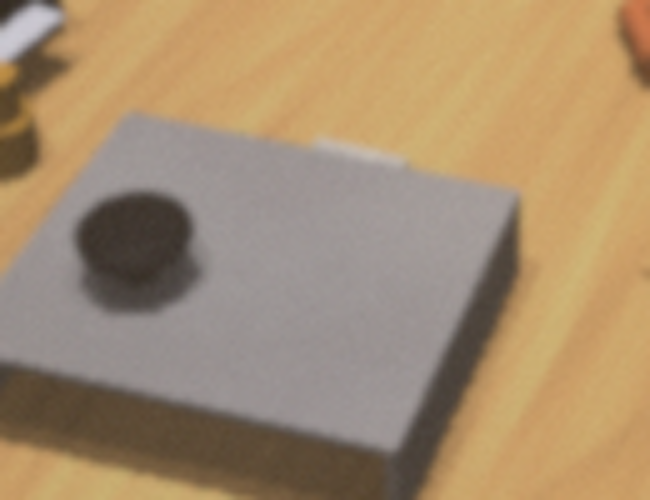

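Three bracket-shaped things show in the top view: purple at (165,289), blue at (305,249), and steel at (168,179), half under the shelf. The steel one fits the description, and the enlarged crop confirms it: bare grey plate with one keyhole showing, its end corners near (179,168) and (179,188). Next I measure it and the gauge.

```bash
cat >> h.py <<'E'
from scipy.spatial.transform import Rotation as Ro
def go(target, yaw_dir):
    """target TCP xyz; yaw_dir: desired world xy direction for tool y (mod 180). prints shift in CURRENT tool axes (mm) and turn"""
    o=ctrl.get_obs(); R=Ro.from_rotvec(o['tool_rot']); M=R.as_matrix()
    y=np.array([yaw_dir[0],yaw_dir[1],0.]);y/=np.linalg.norm(y)
    best=None
    for s in(1,-1):
        z=np.array([0,0,-1.]);x=np.cross(s*y,z);T=np.c_[x,s*y,z]
        rv=Ro.from_matrix(M.T@T).as_rotvec()
        if best is None or np.linalg.norm(rv)<np.linalg.norm(best[0]): best=(rv,T)
    d=(np.array(target)-o['tool_pos'])
    print('t',round(o['t'],2),'pos',o['tool_pos'].round(4),'turn',best[0].round(4),'shift now-axes',(M.T@d*1e3).round(1),'final-axes',(best[1].T@d*1e3).round(1),'toolx',M[:,0].round(3),'tooly',M[:,1].round(3),'open',round(o['opening'],4),'F',o['contact_force'].round(1),'q',o['q'].round(2))
E
python3 - <<'E'
from h import *
p=eyes.get_image('top'); im=p['image']
c=np.array([[496,190],[496,291],[375,293],[392,192]])/5+[80,130]
print('brk corners',back(p,c,.005).round(4))
m=spotter.outline_of('gauge',p)[0]['region']; 
r=cv2.minAreaRect(np.argwhere(m)[:,::-1].astype(np.float32)); print(r); print(back(p,cv2.boxPoints(r),.015).round(4))
for q in('bracket','riser'):
  for d in spotter.outline_of(q,p)[:3]:
    r=cv2.minAreaRect(np.argwhere(d['region'])[:,::-1].astype(np.float32)); print(q,r,back(p,cv2.boxPoints(r),.005 if q=='bracket' else .058).round(4).tolist())
cv2.imwrite('pics/c3.png',cv2.resize(im[135:195,280:390,::-1],None,fx=7,fy=7,interpolation=cv2.INTER_CUBIC))
s=eyes.get_image('side'); save(s,'s1.png')
cv2.imwrite('pics/c4.png',cv2.resize(s['image'][150:205,210:280,::-1],None,fx=10,fy=10,interpolation=cv2.INTER_CUBIC))
go([.5,.3,.3],[1,0])
E
```

```text
brk corners [[0.5569 0.2744 0.005 ]
 [0.4966 0.2724 0.005 ]
 [0.4939 0.3443 0.005 ]
 [0.5545 0.3364 0.005 ]]
((334.0277404785156, 163.83448791503906), (89.29751586914062, 34.719871520996094), 2.38594388961792)
[[ 0.5284 -0.052   0.015 ]
 [ 0.6319 -0.0546  0.015 ]
 [ 0.6259 -0.3191  0.015 ]
 [ 0.5226 -0.3151  0.015 ]]
bracket ((305.4561767578125, 247.62042236328125), (68.04846954345703, 20.451841354370117), 5.946863651275635) [[0.3071, -0.0027, 0.005], [0.3668, -0.0078, 0.005], [0.3501, -0.2075, 0.005], [0.2905, -0.2017, 0.005]]
bracket ((165.5, 177.5), (21.0, 27.0), 90.0) [[0.5584, 0.3556, 0.005], [0.5599, 0.2751, 0.005], [0.4971, 0.273, 0.005], [0.4956, 0.3533, 0.005]]
bracket ((165.0, 290.0), (67.88224029541016, 21.213199615478516), 45.0) [[0.2429, 0.3983, 0.005], [0.2874, 0.3559, 0.005], [0.1513, 0.2105, 0.005], [0.1074, 0.2529, 0.005]]
riser ((117.76246643066406, 181.5466766357422), (84.36284637451172, 71.59092712402344), 86.37850952148438) [[0.6209, 0.5545, 0.058], [0.6381, 0.3491, 0.058], [0.3964, 0.3249, 0.058], [0.3795, 0.5277, 0.058]]
t 1.75 pos [ 0.163  -0.6034  0.4047] turn [ 0.     0.    -1.307] shift now-axes [ 560.9 -784.2  104.7] final-axes [903.4 337.  104.7] toolx [ 0.965  0.261 -0.   ] tooly [ 0.261 -0.965  0.   ] open 0.0855 F [-0.7 -0.2  0.2] q [-1.43  0.05  1.61 -0.    1.48 -0.12]
```

View pics/c3.png

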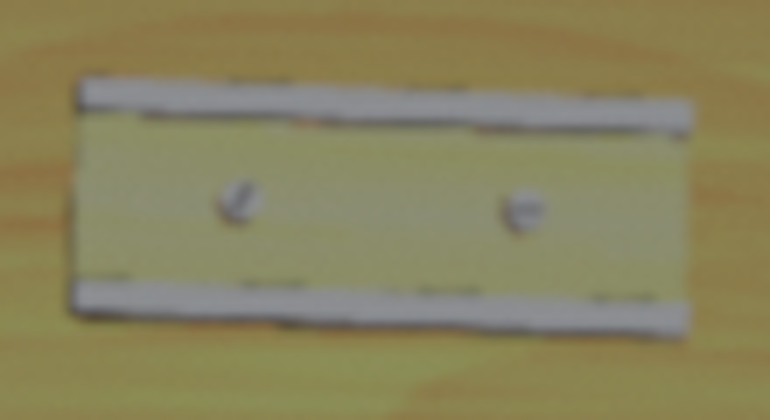

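View pics/c4.png

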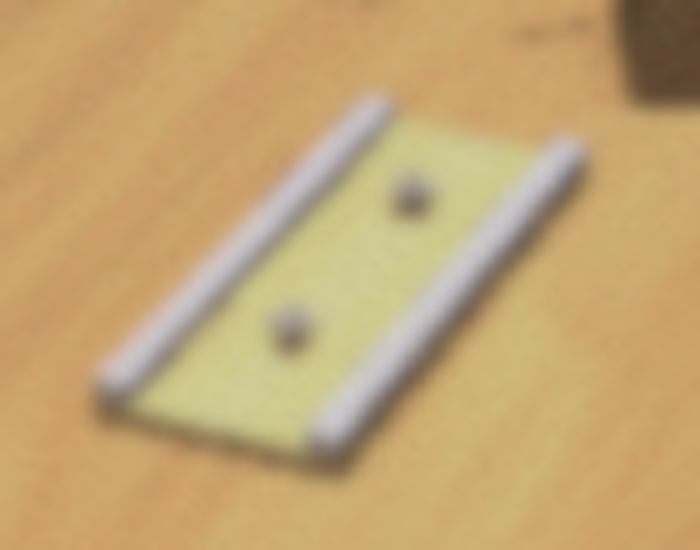

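The gauge crop shows the screw heads at top-view pixels (314,164) and (355,165). The bracket's end is at about (0.527, 0.2735), with its x axis close to world +y. I'm moving over now.

```bash
python3 -m crank '[[0,0,0,33,-23,0,-1],[0,0,0,33,-23,0,-1],[0,0,0,33,-23,0,-1],[0,0,0,33,-23,0,-1],[0,0,0,33,-23,0,-1],[0,0,0,33,-23,0,-1],[0,0,0,33,-23,0,-1],[0,0,0,33,-23,0,-1]]'; python3 -m crank '[[0,0,0,33,-23,0,-1],[0,0,0,33,-23,0,-1],[0,0,0,33,-23,0,-1],[0,0,0,33,-23,0,-1],[0,0,-0.12,0,-38,0,-1],[0,0,-0.12,0,-38,0,-1],[0,0,-0.12,0,-38,0,-1],[0,0,-0.12,0,-38,0,-1]]'; python3 - <<'E'
from h import *
go([.5263,.2855,.3],[1,.037])
E
```

```text
t: 2.42
tool_pos: [0.3725, -0.3538, 0.404]
tool_rot: [3.114, 0.389, -0.0]
contact_force: [-0.2, -0.3, 0.1]
opening: 0.0855
t: 3.08
tool_pos: [0.4208, -0.0831, 0.4024]
tool_rot: [2.921, 1.147, 0.001]
contact_force: [0.7, 0.6, 1.3]
opening: 0.0855
t 3.08 pos [ 0.4208 -0.0831  0.4024] turn [ 0.003   0.0019 -0.8594] shift now-axes [ 328.2 -198.6  101.6] final-axes [364.5 119.1 102.4] toolx [ 0.733  0.68  -0.   ] tooly [ 0.68  -0.733  0.003] open 0.0855 F [0.7 0.6 1.3] q [-0.37 -0.45  2.05 -0.    1.54  0.45]
```

```bash
python3 -m crank '[[0,0,-0.107,34,-18,0,-1],[0,0,-0.107,36,-15,0,-1],[0,0,-0.107,37,-11,0,-1],[0,0,-0.107,38,-7,0,-1],[0,0,-0.107,38,-3,0,-1],[0,0,-0.107,38,2,0,-1],[0,0,-0.107,38,6,0,-1],[0,0,-0.1,38,10,0,-1]]'; python3 - <<'E'
from h import *
go([.5263,.2855,.25],[1,.037])
E
```

```text
t: 3.75
tool_pos: [0.5087, 0.226, 0.4034]
tool_rot: [2.137, 2.288, 0.006]
contact_force: [0.3, -0.8, -0.2]
opening: 0.085
t 3.75 pos [0.5087 0.226  0.4034] turn [0.0105 0.0051 0.0315] shift now-axes [ 59.   20.  153.3] final-axes [ 58.8  19.8 153.4] toolx [-0.068  0.998 -0.005] tooly [0.998 0.068 0.01 ] open 0.085 F [ 0.3 -0.8 -0.2] q [ 0.29 -0.11  1.78 -0.01  1.47  0.22]
```

```bash
python3 -m crank '[[0.01,0.005,0.03,25,8,20,-1],[0,0,0,25,8,25,-1],[0,0,0,9,4,30,-1],[0,0,0,0,0,30,-1],[0,0,0,0,0,30,-1],[0,0,0,0,0,0,-1]]'; python3 - <<'E'
from h import *
go([.5263,.2855,.19],[1,.037])
p=eyes.get_image('top'); save(p,'t2.png')
cv2.imwrite('pics/c5.png',cv2.resize(p['image'][120:230,80:230,::-1],None,fx=5,fy=5,interpolation=cv2.INTER_CUBIC))
E
```

```text
t: 4.25
tool_pos: [0.5285, 0.2995, 0.2685]
tool_rot: [2.159, 2.277, 0.019]
contact_force: [-0.6, 0.1, -0.9]
opening: 0.0853
t 4.25 pos [0.5285 0.2995 0.2685] turn [ 0.0115 -0.0058  0.0159] shift now-axes [-14.3  -3.9  78.4] final-axes [-13.9  -2.7  78.5] toolx [-0.053  0.999  0.006] tooly [0.999 0.053 0.012] open 0.0853 F [-0.6  0.1 -0.9] q [0.39 0.13 1.77 0.   1.23 0.34]
```

View pics/c5.png

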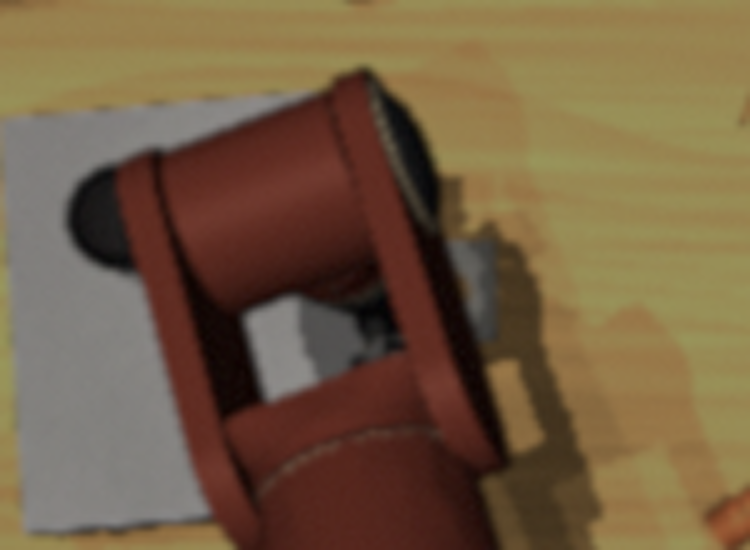

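```bash
python3 -m crank '[[0.011,-0.006,0.016,-14,-3,30,-1],[0,0,0,0,0,20,-1],[0,0,0,0,0,0,-1]]'; python3 - <<'E'
from h import *
print(ctrl.finger_overhang)
go([.5263,.2855,.19],[1,.037])
E
```

```text
t: 4.55
tool_pos: [0.5308, 0.2865, 0.2284]
tool_rot: [2.176, 2.256, 0.022]
contact_force: [-0.7, -1.0, 0.8]
opening: 0.0852
0.1734
t 4.55 pos [0.5308 0.2865 0.2284] turn [ 0.0149 -0.0048 -0.0009] shift now-axes [-1.1 -5.1 38.3] final-axes [-0.9 -4.5 38.4] toolx [-0.036  0.999  0.005] tooly [0.999 0.036 0.015] open 0.0852 F [-0.7 -1.   0.8] q [ 0.37  0.17  1.8  -0.    1.16  0.34]
```

```bash
python3 -m crank '[[0.02,-0.006,0,-1,-5,20,-0.7],[0,0,0,0,0,10,-0.7],[0,0,0,0,0,0,-0.7],[0,0,0,0,0,0,-0.7]]' 40; python3 - <<'E'
from h import *
print(ctrl.finger_overhang)
go([.5263,.2855,.175],[1,.037])
s=eyes.get_image('side'); save(s,'s3.png')
cv2.imwrite('pics/c6.png',cv2.resize(s['image'][200:320,110:280,::-1],None,fx=4.5,fy=4.5,interpolation=cv2.INTER_CUBIC))
E
```

```text
t: 4.88
tool_pos: [0.5287, 0.2859, 0.2038]
tool_rot: [2.182, 2.259, 0.005]
contact_force: [-0.1, 0.4, 0.6]
opening: 0.0725
0.1734
t 4.88 pos [0.5287 0.2859 0.2038] turn [ 0.003  -0.0017 -0.0019] shift now-axes [-0.4 -2.5 28.8] final-axes [-0.3 -2.4 28.8] toolx [-0.035  0.999  0.002] tooly [0.999 0.035 0.003] open 0.0725 F [-0.1  0.4  0.6] q [0.37 0.2  1.81 0.   1.13 0.34]
```

View pics/c6.png

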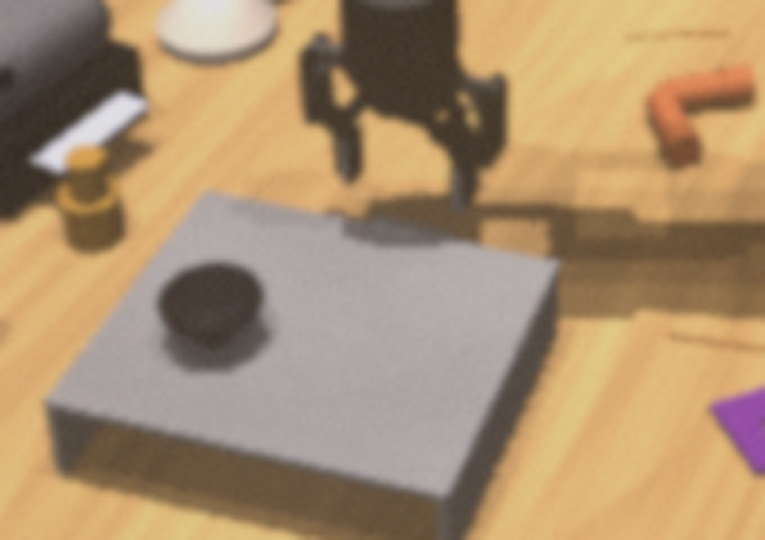

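The fingers straddle the plate end and are clear of the shelf. I'm going down gently.

```bash
python3 -m crank '[[0.003,-0.002,-0.002,0,-2.5,12,-0.7],[0,0,0,0,0,8,-0.7],[0,0,0,0,0,3,-0.7],[0,0,0,0,0,0,-0.7]]'; python3 - <<'E'
from h import *
go([.5263,.2855,.175],[1,.037])
E
```

```text
t: 5.27
tool_pos: [0.5273, 0.2867, 0.1818]
tool_rot: [2.177, 2.261, 0.007]
contact_force: [0.2, -0.9, 0.4]
opening: 0.0728
t 5.27 pos [0.5273 0.2867 0.1818] turn [ 0.0052 -0.0014  0.0008] shift now-axes [-1.2 -1.1  6.8] final-axes [-1.2 -1.1  6.8] toolx [-0.038  0.999  0.001] tooly [0.999 0.038 0.005] open 0.0728 F [ 0.2 -0.9  0.4] q [ 0.37  0.23  1.82 -0.    1.09  0.34]
```

```bash
python3 -m crank '[[0.005,0,0,0,-1,3,-0.7],[0,0,0,0,0,2,-0.7],[0,0,0,0,0,0,-0.7]]';python3 -m crank '[[0.0,0,0,0,0,2,-0.7],[0,0,0,0,0,0,-0.7]]'; python3 -m crank '[[0.0,0,0,0,0,2,-0.7],[0,0,0,0,0,0,-0.7]]'
```

```text
t: 5.52
tool_pos: [0.5261, 0.2867, 0.1759]
tool_rot: [-2.178, -2.262, -0.0]
contact_force: [-0.2, -0.5, -0.1]
opening: 0.0726
t: 5.68
tool_pos: [0.5262, 0.2867, 0.1738]
tool_rot: [-2.178, -2.262, -0.0]
contact_force: [-0.3, -0.7, 0.0]
opening: 0.0725
t: 5.85
tool_pos: [0.5264, 0.2868, 0.1719]
tool_rot: [-2.178, -2.262, -0.001]
contact_force: [0.2, 0.3, 0.2]
opening: 0.0727
```

```bash
for i in 1; do python3 -m crank '[[0,0,0,0,0,2,-0.7],[0,0,0,0,0,0,-0.7]]'; done; python3 -m crank '[[0,0,0,0,0,2,-0.7],[0,0,0,0,0,0,-0.7]]'
```

```text
t: 6.02
tool_pos: [0.5265, 0.2868, 0.1699]
tool_rot: [-2.178, -2.262, -0.002]
contact_force: [0.0, 0.0, -0.5]
opening: 0.0725
t: 6.18
tool_pos: [0.5265, 0.2868, 0.1678]
tool_rot: [-2.178, -2.262, -0.002]
contact_force: [-0.6, 0.1, 0.1]
opening: 0.0725
```

```bash
python3 -m crank '[[0,0,0,0,0,0,-0.4],[0,0,0,0,0,0,-0.4],[0,0,0,0,0,0,-0.3],[0,0,0,0,0,0,-0.3]]' 40
```

```text
t: 6.52
tool_pos: [0.5272, 0.2871, 0.169]
tool_rot: [-2.178, -2.264, -0.004]
contact_force: [0.3, 0.0, -0.6]
opening: 0.0584
```

```bash
python3 -m crank '[[0,0,0,0,0,0,-0.2],[0,0,0,0,0,0,-0.2]]' 60; python3 - <<'E'
from h import *
go([.5263,.2855,.167],[1,.037])
s=eyes.get_image('side'); save(s,'s4.png')
cv2.imwrite('pics/c7.png',cv2.resize(s['image'][200:320,110:280,::-1],None,fx=4.5,fy=4.5,interpolation=cv2.INTER_CUBIC))
E
```

```text
t: 6.68
tool_pos: [0.5272, 0.2871, 0.1692]
tool_rot: [2.178, 2.264, 0.005]
contact_force: [0.8, -0.3, 0.6]
opening: 0.0576
t 6.68 pos [0.5272 0.2871 0.1692] turn [ 0.0022 -0.002   0.0018] shift now-axes [-1.6 -1.   2.2] final-axes [-1.6 -1.   2.2] toolx [-0.039  0.999  0.002] tooly [0.999 0.039 0.002] open 0.0576 F [ 0.8 -0.3  0.6] q [0.37 0.25 1.82 0.   1.07 0.34]
```

View pics/c7.png

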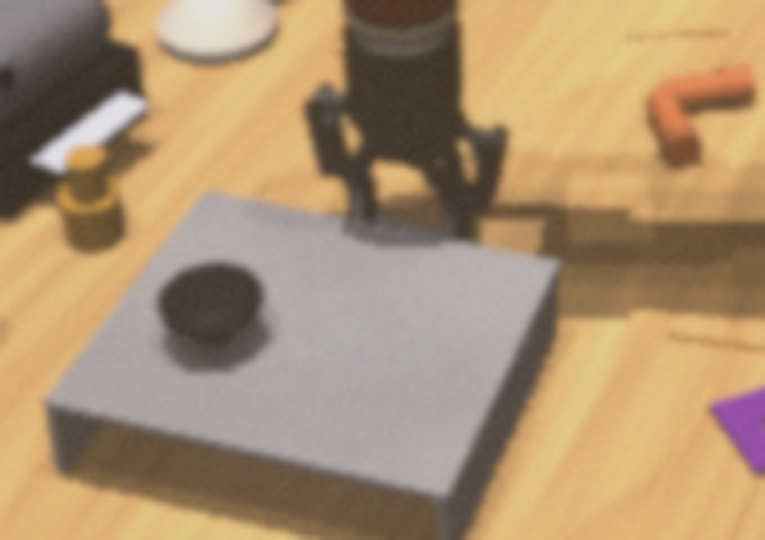

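```bash
python3 -m crank '[[0,0,0,-5,0,0,0],[0,0,0,-10,0,0,0],[0,0,0,-10,0,0,0],[0,0,0,-10,0,0,0],[0,0,0,0,0,0,0]]' 60; python3 - <<'E'
from h import *
go([.5263,.2855,.167],[1,.037])
s=eyes.get_image('side'); save(s,'s5.png')
cv2.imwrite('pics/c8.png',cv2.resize(s['image'][180:300,130:300,::-1],None,fx=4.5,fy=4.5,interpolation=cv2.INTER_CUBIC))
E
```

```text
t: 7.15
tool_pos: [0.5285, 0.2501, 0.1693]
tool_rot: [-2.177, -2.262, -0.01]
contact_force: [-0.1, 0.8, 1.1]
opening: 0.0574
t 7.15 pos [0.5285 0.2501 0.1693] turn [ 0.0029 -0.0059  0.0012] shift now-axes [35.4 -0.9  2.5] final-axes [35.5 -0.9  2.3] toolx [-0.038  0.999  0.006] tooly [0.999 0.038 0.003] open 0.0574 F [-0.1  0.8  1.1] q [0.31 0.22 1.86 0.01 1.06 0.27]
```

View pics/c8.png

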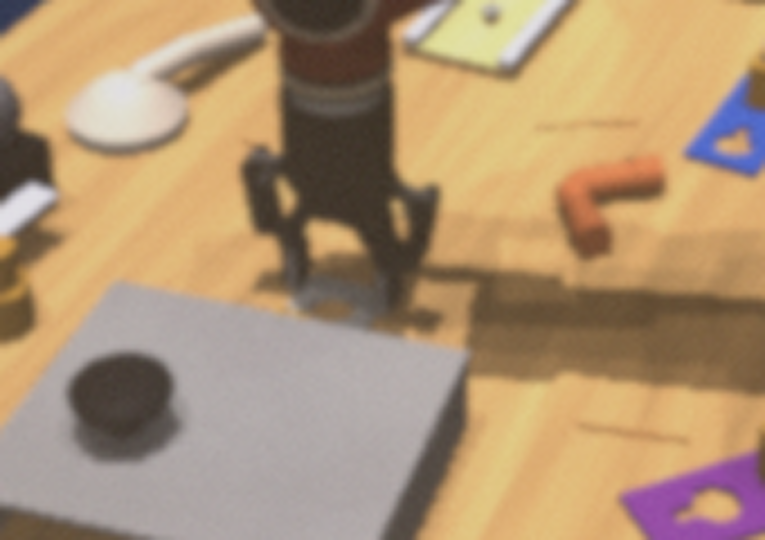

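The bracket follows: the keyhole is now showing in front of the shelf. I'm pulling on.

```bash
python3 -m crank '[[0.003,-0.006,0,-15,0,0,0],[0,0,0,-15,0,0,0],[0,0,0,-15,0,0,0],[0,0,0,-15,0,0,0],[0,0,0,-15,0,0,0],[0,0,0,-15,0,0,0],[0,0,0,-15,0,0,0],[0,0,0,0,0,0,0]]' 60; python3 - <<'E'
from h import *
go([.5263,.2855,.167],[1,.037])
s=eyes.get_image('side'); save(s,'s6.png')
cv2.imwrite('pics/c9.png',cv2.resize(s['image'][180:300,130:300,::-1],None,fx=4.5,fy=4.5,interpolation=cv2.INTER_CUBIC))
E
```

```text
t: 7.87
tool_pos: [0.5324, 0.1405, 0.1692]
tool_rot: [2.178, 2.263, 0.003]
contact_force: [0.2, -3.0, 2.3]
opening: 0.0573
t 7.87 pos [0.5324 0.1405 0.1692] turn [ 0.002  -0.0011  0.0013] shift now-axes [145.1  -0.6   2.4] final-axes [145.1  -0.8   2.2] toolx [-0.038  0.999  0.001] tooly [0.999 0.038 0.002] open 0.0573 F [ 0.2 -3.   2.3] q [0.12 0.15 1.94 0.   1.05 0.08]
```

View pics/c9.png

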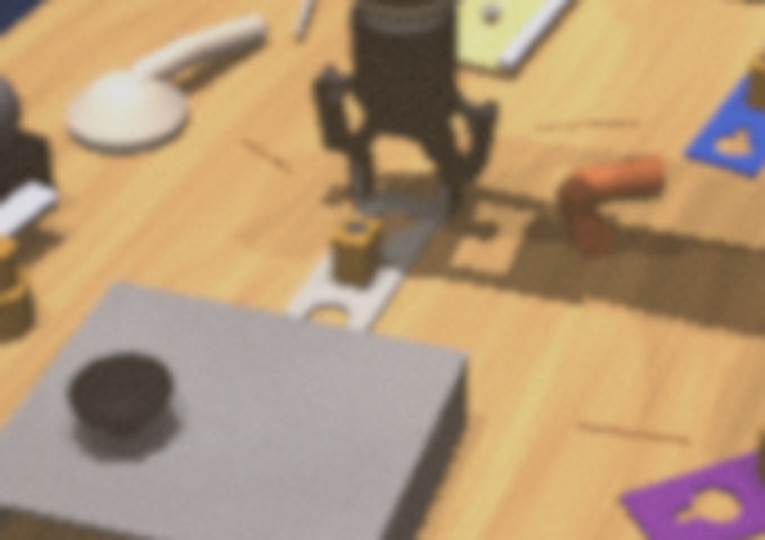

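The post is well clear of the shelf. I'm releasing and rising.

```bash
python3 -m crank '[[0,0,0,0,0,0,-1],[0,0,0,0,0,0,-1],[0,0,0,0,0,0,-1],[0,0,0,0,0,0,-1],[0,0,0,0,0,-20,-1],[0,0,0,0,0,-40,-1],[0,0,0,0,0,-40,-1],[0,0,0,0,0,-10,-1]]'; python3 -m crank '[[0,0,0,-40,0,-20,-1],[0,0,0,-40,0,-20,-1],[0,0,0,-40,0,0,-1],[0,0,0,0,0,0,-1]]';python3 - <<'E'
from h import *
go([.53,.226,.25],[1,.037])
ps={}
for n in('side','top'):
    p=ps[n]=eyes.get_image(n); save(p,n+'7.png')
    for q in ['bracket','post_top','slot_end_outer','slot_end_inner']:
        for r in spotter.mark_of(q,p): print(n,q,np.round(r['centre'],4),round(r['confidence'],2),proj(p,r['centre']).round(0)[0])
cv2.imwrite('pics/c10.png',cv2.resize(ps['side']['image'][180:300,130:300,::-1],None,fx=4.5,fy=4.5,interpolation=cv2.INTER_CUBIC))
cv2.imwrite('pics/c11.png',cv2.resize(ps['top']['image'][120:230,130:280,::-1],None,fx=5,fy=5,interpolation=cv2.INTER_CUBIC))
E
```

```text
t: 8.58
tool_pos: [0.529, 0.1441, 0.2753]
tool_rot: [-2.167, -2.261, 0.016]
contact_force: [0.7, 0.1, 1.3]
opening: 0.0852
t: 8.92
tool_pos: [0.5354, 0.0292, 0.3188]
tool_rot: [-2.161, -2.277, 0.006]
contact_force: [-0.6, 0.8, -0.2]
opening: 0.0853
t 8.92 pos [0.5354 0.0292 0.3188] turn [-0.0043  0.0009  0.0157] shift now-axes [196.8   5.3  68.6] final-axes [196.8   1.9  68.8] toolx [-0.053  0.999 -0.001] tooly [ 0.999  0.053 -0.004] open 0.0853 F [-0.6  0.8 -0.2] q [-0.08 -0.09  1.9  -0.    1.34 -0.14]
side bracket [0.5268 0.2282 0.0006] 0.97 [210. 241.]
side bracket [ 0.2     0.3077 -0.0038] 0.73 [303. 288.]
side bracket [ 0.3296 -0.1068  0.0034] 0.56 [299. 201.]
side post_top [0.1924 0.3036 0.0414] 0.96 [308. 276.]
side post_top [0.529  0.229  0.0505] 0.67 [208. 228.]
side post_top [ 0.3313 -0.1023  0.0467] 0.59 [300. 192.]
side post_top [ 0.5739 -0.2498  0.0234] 0.36 [251. 167.]
side slot_end_outer [0.1639 0.2748 0.0025] 0.98 [319. 282.]
side slot_end_outer [ 0.3302 -0.0573  0.0027] 0.87 [295. 209.]
side slot_end_outer [ 0.5349  0.1872 -0.0032] 0.72 [213. 234.]
side slot_end_inne
[... 378 characters left out ...]
[194. 178.]
top post_top [0.1958 0.306  0.0438] 0.72 [161. 292.]
top post_top [ 0.3287 -0.1077  0.0487] 0.72 [308. 248.]
top post_top [0.5274 0.2269 0.0469] 0.6 [193. 177.]
top post_top [0.5296 0.2995 0.0058] 0.36 [170. 177.]
top post_top [0.557  0.4675 0.056 ] 0.16 [109. 164.]
top slot_end_outer [ 0.3324 -0.0603  0.0081] 0.81 [290. 246.]
top slot_end_outer [0.5276 0.1877 0.005 ] 0.64 [208. 178.]
top slot_end_outer [0.1674 0.2723 0.0021] 0.62 [176. 300.]
top slot_end_inner [0.5267 0.3023 0.0062] 0.88 [169. 178.]
top slot_end_inner [0.2476 0.3598 0.002 ] 0.83 [147. 272.]
top slot_end_inner [ 0.3192 -0.176  -0.0029] 0.79 [329. 251.]
top slot_end_inner [ 0.5288  0.1896 -0.0017] 0.62 [208. 178.]
```

View pics/c10.png

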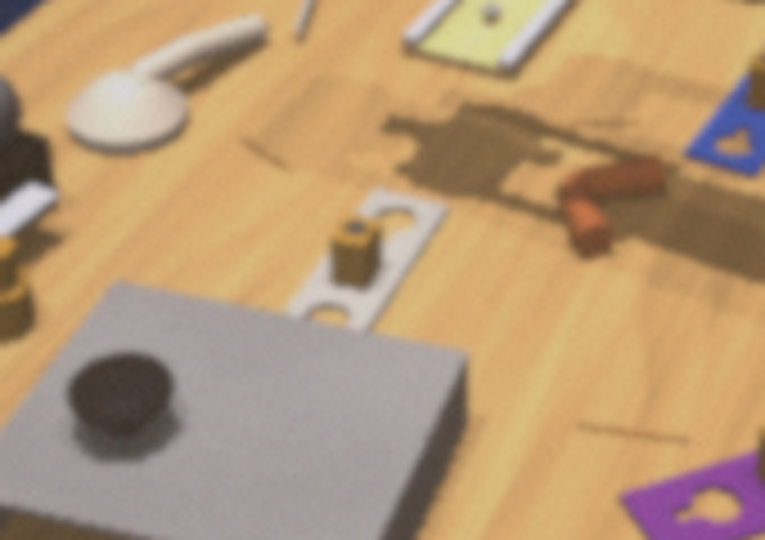

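View pics/c11.png

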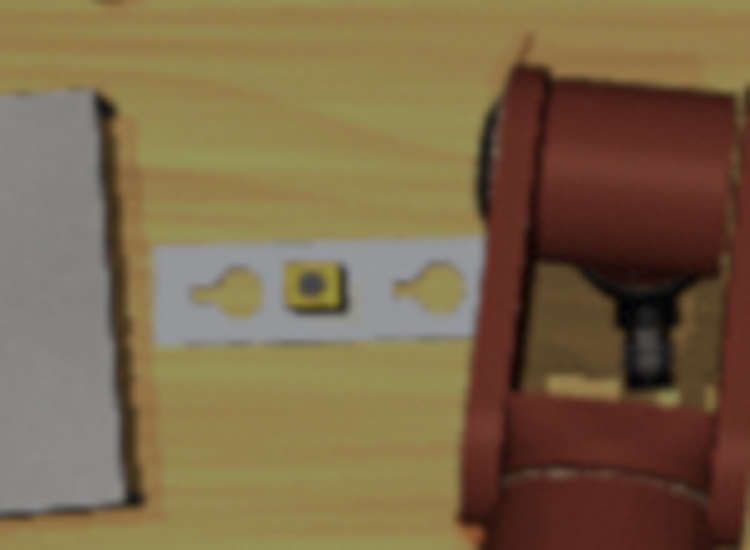

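The steel bracket now lies free: post top at about pixel (193,177) and the whole plate clear of the shelf. I went the wrong way along tool x, so I'm coming back over the post.

```bash
python3 -m crank '[[0,0,0.015,40,0,0,-1],[0,0,0,40,0,0,-1],[0,0,0,40,0,0,-1],[0,0,0,40,0,0,-1],[0,0,0,30,0,10,-1],[0,0,0,10,0,10,-1],[0,0,0,0,0,0,-1]]';python3 - <<'E'
from h import *
ps=cv2.imread('pics/top7.png')
p=eyes.get_image('side')
q=eyes.get_image('top')  # calibration only
c=lambda a:np.array(a)/5+[130,120]
e=back(q,c([[155,245],[480,237],[157,345],[475,338]]),.005); print(e.round(4), (e[1]-e[0])[:2]/np.linalg.norm(e[1]-e[0]),(e[3]-e[2])[:2]/np.linalg.norm(e[3]-e[2]), 'centre y of band', )
print('post',back(q,c([[313,285]]),.045))
go([.528,.2275,.188],[1,.037])
E
```

```text
t: 10.0
tool_pos: [0.5254, 0.2432, 0.2969]
tool_rot: [-2.173, -2.263, 0.004]
contact_force: [0.2, -0.8, -0.6]
opening: 0.0852
[[0.5529 0.3286 0.005 ]
 [0.5615 0.1349 0.005 ]
 [0.4931 0.3252 0.005 ]
 [0.501  0.1363 0.005 ]] [ 0.04434327 -0.99901635] [ 0.04181026 -0.99912557] centre y of band
post [[0.52659684 0.22723989 0.045     ]]
t 10.1 pos [0.5262 0.2412 0.2984] turn [-0.003  -0.0013  0.0011] shift now-axes [-13.9   1.6 110.4] final-axes [-13.8   1.3 110.4] toolx [-0.038  0.999  0.001] tooly [ 0.999  0.038 -0.003] open 0.0853 F [-0.3  0.1  1.4] q [0.3  0.03 1.82 0.   1.29 0.26]
```

```bash
python3 -m crank '[[-0.003,-0.001,0.004,-14,1,15,-1],[0,0,0,0,0,25,-1],[0,0,0,0,0,25,-1],[0,0,0,0,0,0,-1]]';python3 - <<'E'
from h import *
go([.5273,.2278,.188],[1,.043])
E
```

```text
t: 10.43
tool_pos: [0.5306, 0.2217, 0.2361]
tool_rot: [2.185, 2.249, 0.009]
contact_force: [-0.8, -0.1, -1.1]
opening: 0.0853
t 10.43 pos [0.5306 0.2217 0.2361] turn [ 0.0084  0.0005 -0.0143] shift now-axes [ 6.3 -3.5 48.1] final-axes [ 6.3 -3.  48.1] toolx [-0.029  1.    -0.   ] tooly [1.    0.029 0.008] open 0.0853 F [-0.8 -0.1 -1.1] q [ 0.27  0.1   1.86 -0.    1.17  0.24]
```

```bash
python3 -m crank '[[0.008,0,-0.014,6,-3,12,-1],[0,0,0,0,0,12,-1],[0,0,0,0,0,12,-1],[0,0,0,0,0,8,-1],[0,0,0,0,0,0,-1]]';python3 - <<'E'
from h import *
go([.5273,.2278,.188],[1,.043])
p=eyes.get_image('side');save(p,'s8.png')
cv2.imwrite('pics/c12.png',cv2.resize(p['image'][180:300,130:300,::-1],None,fx=4.5,fy=4.5,interpolation=cv2.INTER_CUBIC))
E
```

```text
t: 10.85
tool_pos: [0.5297, 0.2247, 0.1924]
tool_rot: [2.176, 2.262, 0.005]
contact_force: [-0.1, 0.8, -0.3]
opening: 0.0853
t 10.85 pos [0.5297 0.2247 0.1924] turn [ 0.0045  0.0003 -0.004 ] shift now-axes [ 3.1 -2.3  4.4] final-axes [ 3.2 -2.2  4.4] toolx [-0.039  0.999 -0.   ] tooly [0.999 0.039 0.004] open 0.0853 F [-0.1  0.8 -0.3] q [ 0.27  0.16  1.88 -0.    1.1   0.23]
```

View pics/c12.png

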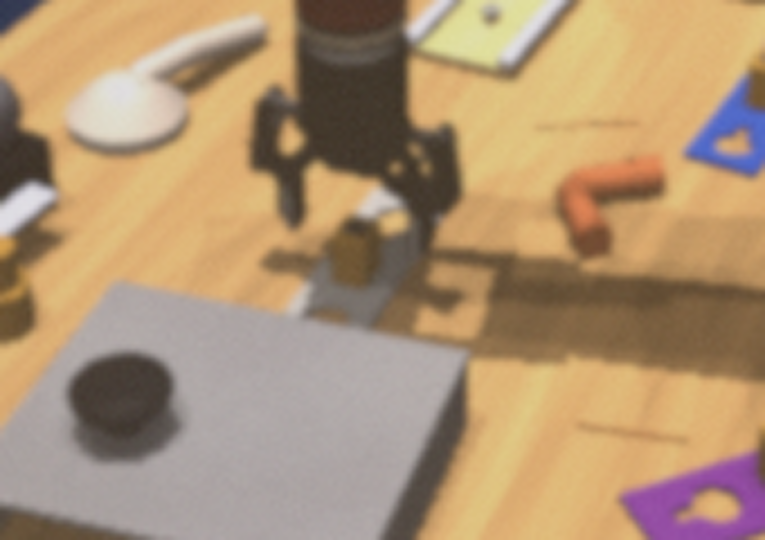

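```bash
python3 -m crank '[[0.004,0,-0.004,3,-2,5,-1],[0,0,0,0,0,0,-0.5],[0,0,0,0,0,0,0],[0,0,0,0,0,0,0.5],[0,0,0,0,0,0,1],[0,0,0,0,0,0,1],[0,0,0,0,0,0,1],[0,0,0,0,0,0,1]]' 70;python3 -m crank '[[0,0,0,0,0,0,1],[0,0,0,0,0,0,1]]';python3 - <<'E'
from h import *
go([.5273,.2278,.188],[1,.043])
E
```

```text
t: 11.57
tool_pos: [0.5288, 0.2291, 0.1906]
tool_rot: [2.169, 2.268, 0.008]
contact_force: [-0.5, 0.1, -1.9]
opening: 0.0249
t: 11.73
tool_pos: [0.5287, 0.2291, 0.1906]
tool_rot: [2.169, 2.268, 0.008]
contact_force: [0.1, 0.1, 0.1]
opening: 0.025
t 11.73 pos [0.5287 0.2291 0.1906] turn [ 0.0057 -0.0012  0.0017] shift now-axes [-1.3 -1.5  2.6] final-axes [-1.3 -1.5  2.6] toolx [-0.045  0.999  0.001] tooly [0.999 0.045 0.006] open 0.025 F [0.1 0.1 0.1] q [ 0.28  0.17  1.88 -0.    1.09  0.24]
```

The post is gripped at an opening of 25 mm. I'm lifting it and carrying it toward the gauge.

```bash
python3 -m crank '[[0,0,0,-5,0,-15,1],[0,0,0,-10,0,-25,1],[0,0,0,-30,0,-25,1],[0,0,0.01,-35,4,-15,1],[0,0,0.01,-38,4,0,1],[0,0,0.01,-38,4,0,1],[0,0,0.01,-38,5,0,1],[0,0,0.01,-38,5,0,1]]';python3 - <<'E'
from h import *
p=eyes.get_image('side');save(p,'s9.png')
cv2.imwrite('pics/c13.png',cv2.resize(p['image'][100:280,130:330,::-1],None,fx=3,fy=3,interpolation=cv2.INTER_CUBIC))
for z,px in((.022,[[314.3,163.6],[354.6,165]]),):
  q=eyes.get_image('top'); print(back(q,px,z))
  # screw pixels in side crop c4: (412,185),(292,318) head tops approx
  print(back(p,np.array([[412,182],[292,318]])/10+[210,150],.022))
  # walls top view inner-outer: outer edges at z .019
  w=back(q,np.array([[85,80],[690,100],[75,315],[688,335]])/7+[280,135],.019); print(w)
g=np.array([.576,-.187]);u=np.array([.022,1])
go([.577,-.176,.26],[1,-.022])
E
```

```text
t: 12.4
tool_pos: [0.5528, -0.005, 0.2653]
tool_rot: [-2.21, -2.223, 0.01]
contact_force: [0.2, 0.4, -2.5]
opening: 0.025
[[ 0.57567226 -0.12620606  0.022     ]
 [ 0.57384214 -0.24474154  0.022     ]]
[[ 0.57069454 -0.23959745  0.022     ]
 [ 0.57234351 -0.11883861  0.022     ]]
[[ 0.62596664 -0.06039184  0.019     ]
 [ 0.62240221 -0.31581043  0.019     ]
 [ 0.52612409 -0.05774352  0.019     ]
 [ 0.52275267 -0.31520414  0.019     ]]
t 12.5 pos [ 0.5535 -0.0081  0.2654] turn [-0.0089  0.0022  0.0216] shift now-axes [-167.9   23.6    5.5] final-axes [-167.3   27.2    5.4] toolx [ 0.     1.    -0.002] tooly [ 1.    -0.    -0.009] open 0.0249 F [ 0.1  0.4 -3.3] q [-0.15  0.01  1.9  -0.    1.24 -0.15]
```

View pics/c13.png

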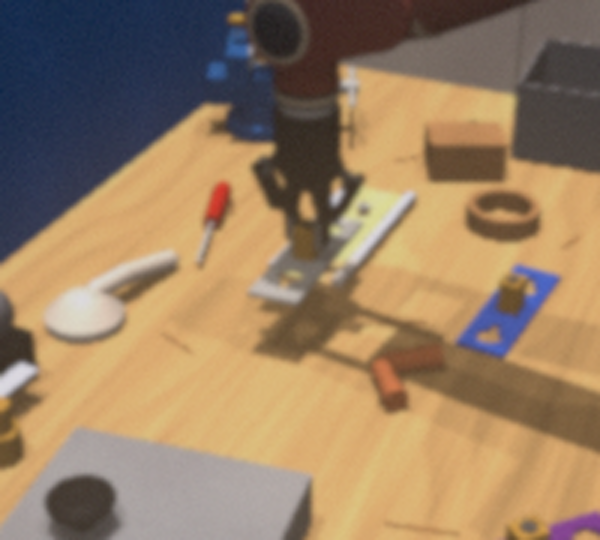

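```bash
python3 -m crank '[[-0.005,0.002,0.008,-35,5,0,1],[-0.004,0,0.008,-38,5,0,1],[0,0,0,-38,5,0,1],[0,0,0,-30,5,0,1],[0,0,0,-15,3,0,1],[0,0,0,0,0,0,1],[0,0,0,0,0,0,1]]';python3 - <<'E'
from h import *
go([.576,-.1755,.23],[1,-.0155])
E
```

```text
t: 13.08
tool_pos: [0.5719, -0.1688, 0.2567]
tool_rot: [-2.231, -2.192, 0.005]
contact_force: [0.6, 0.1, -4.9]
opening: 0.0248
t 13.08 pos [ 0.5719 -0.1688  0.2567] turn [-0.0119 -0.0076 -0.0025] shift now-axes [-6.9  4.5 26.6] final-axes [-6.7  4.2 26.7] toolx [0.018 1.    0.008] tooly [ 1.    -0.018 -0.012] open 0.0248 F [ 0.6  0.1 -4.9] q [-0.41  0.12  1.8   0.    1.24 -0.4 ]
```

```bash
python3 -m crank '[[-0.012,-0.008,-0.002,-6.5,4.5,14,1],[0,0,0,0,0,10,1],[0,0,0,0,0,0,1],[0,0,0,0,0,0,1]]';python3 - <<'E'
from h import *
go([.576,-.1755,.23],[1,-.0155])
ps={}
for n in('side','top'):
    p=ps[n]=eyes.get_image(n); save(p,n+'10.png')
    for q in ['bracket','post_top','slot_end_outer','slot_end_inner','screw_a']:
        for r in spotter.mark_of(q,p): 
            if r['centre'][0]>.45: print(n,q,np.round(r['centre'],4),round(r['confidence'],2),proj(p,r['centre']).round(0)[0])
cv2.imwrite('pics/c14.png',cv2.resize(ps['side']['image'][130:230,190:300,::-1],None,fx=6,fy=6,interpolation=cv2.INTER_CUBIC))
cv2.imwrite('pics/c15.png',cv2.resize(ps['top']['image'][120:220,260:400,::-1],None,fx=5,fy=5,interpolation=cv2.INTER_CUBIC))
E
```

```text
t: 13.42
tool_pos: [0.5754, -0.17, 0.2296]
tool_rot: [-2.231, -2.204, 0.0]
contact_force: [-0.3, -0.1, -3.7]
opening: 0.0248
t 13.42 pos [ 0.5754 -0.17    0.2296] turn [-0.0044 -0.0042  0.0034] shift now-axes [-5.4  0.6 -0.4] final-axes [-5.4  0.6 -0.4] toolx [0.012 1.    0.004] tooly [ 1.    -0.012 -0.004] open 0.0248 F [-0.3 -0.1 -3.7] q [-0.41  0.16  1.8   0.    1.18 -0.4 ]
side bracket [ 0.5743 -0.1652  0.0383] 0.9 [243. 173.]
side post_top [ 0.5742 -0.1712  0.0866] 0.55 [244. 161.]
side post_top [ 0.5784 -0.1843  0.0022] 0.42 [244. 178.]
side slot_end_outer [ 0.5742 -0.2146  0.0398] 0.79 [248. 167.]
side slot_end_inner [ 0.5741 -0.0935  0.0427] 0.8 [236. 180.]
side slot_end_inner [ 0.4925 -0.4462  0.0024] 0.4 [285. 155.]
side screw_a [ 0.5789 -0.1277  0.0193] 0.84 [239. 181.]
side screw_a [ 0.5731 -0.2499  0.0238] 0.65 [252. 167.]
side screw_a [7.284e-01 3.653e-01 5.000e-04] 0.34 [130. 250.]
top bracket [ 0.5761 -0.1699  0.0431] 0.84 [330. 163.]
top bracket [ 0.7417 -0.1328 -0.0022] 0.44 [316. 110.]
top post_top [ 0.5737 -0.1702  0.0861] 0.85 [332. 161.]
top post_top [ 0.574  -0.2426  0.0206] 0.45 [354. 165.]
top slot_end_outer [ 0.5725 -0.2126  0.044 ] 0.6 [345. 164.]
top slot_end_outer [ 0.7212  0.3702 -0.001 ] 0.29 [150. 114.]
top slot_end_inner [ 0.5802 -0.0989  0.047 ] 0.93 [306. 161.]
top screw_a [ 0.5742 -0.125   0.017 ] 0.73 [314. 164.]
top screw_a [ 0.5727 -0.2454  0.0226] 0.59 [355. 165.]
```

View pics/c14.png

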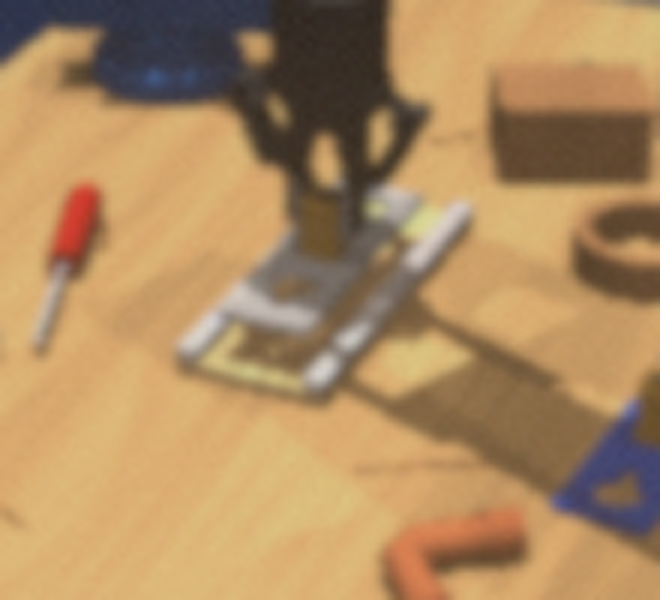

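View pics/c15.png

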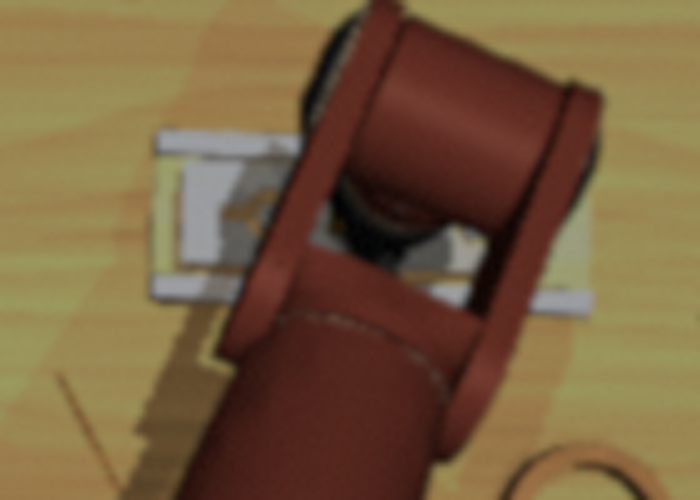

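```bash
python3 -m crank '[[-0.004,-0.004,0.003,-6,0.5,5,1],[0,0,0,0,0,4,1],[0,0,0,0,0,0,1],[0,0,0,0,0,0,1]]';python3 - <<'E'
from h import *
go([.576,-.1765,.2036],[1,-.0155])
p=eyes.get_image('side'); save(p,'s11.png')
cv2.imwrite('pics/c16.png',cv2.resize(p['image'][130:230,190:300,::-1],None,fx=6,fy=6,interpolation=cv2.INTER_CUBIC))
E
```

```text
t: 14.35
tool_pos: [0.5762, -0.1786, 0.2207]
tool_rot: [2.239, 2.2, 0.001]
contact_force: [-0.4, 0.1, -4.5]
opening: 0.025
t 14.35 pos [ 0.5762 -0.1786  0.2207] turn [ 0.0024  0.0019 -0.002 ] shift now-axes [ 2.2 -0.3 17. ] final-axes [ 2.1 -0.2 17.1] toolx [ 0.017  1.    -0.002] tooly [ 1.    -0.017  0.002] open 0.025 F [-0.4  0.1 -4.5] q [-0.42  0.18  1.8  -0.    1.16 -0.41]
```

View pics/c16.png

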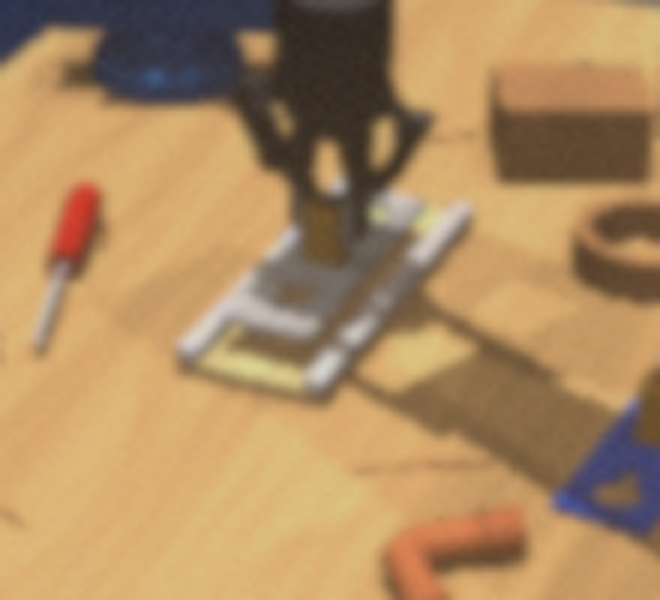

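```bash
python3 -m crank '[[0.002,0.002,-0.002,2,0,4,1],[0,0,0,0,0,2,1],[0,0,0,0,0,0,1]]';python3 -m crank '[[0,0,0,0,0,2.5,1],[0,0,0,0,0,0,1]]';python3 - <<'E'
from h import *
go([.576,-.1765,.2006],[1,-.0155])
E
```

```text
t: 14.65
tool_pos: [0.5761, -0.1764, 0.2139]
tool_rot: [-2.238, -2.204, -0.001]
contact_force: [0.1, -0.3, -4.0]
opening: 0.0247
t: 14.82
tool_pos: [0.5761, -0.1761, 0.2109]
tool_rot: [-2.237, -2.204, -0.0]
contact_force: [0.1, -0.5, -5.2]
opening: 0.0248
t 14.82 pos [ 0.5761 -0.1761  0.2109] turn [-0.0006 -0.0009  0.0005] shift now-axes [-0.4 -0.1 10.3] final-axes [-0.4 -0.1 10.3] toolx [0.015 1.    0.001] tooly [ 1.    -0.015 -0.001] open 0.0248 F [ 0.1 -0.5 -5.2] q [-0.42  0.19  1.8   0.    1.15 -0.41]
```

```bash
python3 -m crank '[[0,0,0,0,0,3,1],[0,0,0,0,0,0,1]]';python3 -m crank '[[0,0,0,0,0,3,1],[0,0,0,0,0,0,1]]';python3 -m crank '[[0,0,0,0,0,2,1],[0,0,0,0,0,0,1]]'
```

```text
t: 14.98
tool_pos: [0.5761, -0.176, 0.2076]
tool_rot: [-2.237, -2.204, -0.0]
contact_force: [-0.2, 1.1, -3.7]
opening: 0.0251
t: 15.15
tool_pos: [0.5762, -0.176, 0.2044]
tool_rot: [-2.237, -2.204, -0.0]
contact_force: [-0.8, 0.4, -4.8]
opening: 0.0248
t: 15.32
tool_pos: [0.5762, -0.1761, 0.2022]
tool_rot: [-2.237, -2.204, -0.0]
contact_force: [-0.1, 0.3, -4.3]
opening: 0.0251
```

Both heads went through with no contact. Now the last 2 mm, until the plate is felt on the floor.

```bash
python3 -m crank '[[0,0,0,0,0,1,1],[0,0,0,0,0,0,1]]';python3 -m crank '[[0,0,0,0,0,1,1],[0,0,0,0,0,0,1]]'
```

```text
t: 15.48
tool_pos: [0.5762, -0.1761, 0.201]
tool_rot: [-2.237, -2.204, -0.0]
contact_force: [-0.0, 0.7, -3.7]
opening: 0.0249
t: 15.65
tool_pos: [0.5765, -0.1763, 0.2009]
tool_rot: [2.238, 2.205, 0.001]
contact_force: [0.8, 0.3, -4.1]
opening: 0.0248
```

```bash
python3 -m crank '[[0,0,0,0,0,1,1],[0,0,0,0,0,1,1],[0,0,0,0,0,0,1]]';python3 - <<'E'
from h import *
go([.576,-.2015,.2006],[1,-.0155])
p=eyes.get_image('side'); save(p,'s12.png')
cv2.imwrite('pics/c17.png',cv2.resize(p['image'][130:230,190:300,::-1],None,fx=6,fy=6,interpolation=cv2.INTER_CUBIC))
E
```

```text
t: 15.9
tool_pos: [0.577, -0.1764, 0.2008]
tool_rot: [2.237, 2.204, 0.001]
contact_force: [0.1, 0.1, -3.8]
opening: 0.0246
t 15.9 pos [ 0.577  -0.1764  0.2008] turn [ 0.0012 -0.      0.0007] shift now-axes [-25.1  -0.7   0.2] final-axes [-25.1  -0.7   0.2] toolx [0.015 1.    0.   ] tooly [ 1.    -0.015  0.001] open 0.0246 F [ 0.1  0.1 -3.8] q [-0.42  0.21  1.8   0.    1.13 -0.41]
```

View pics/c17.png

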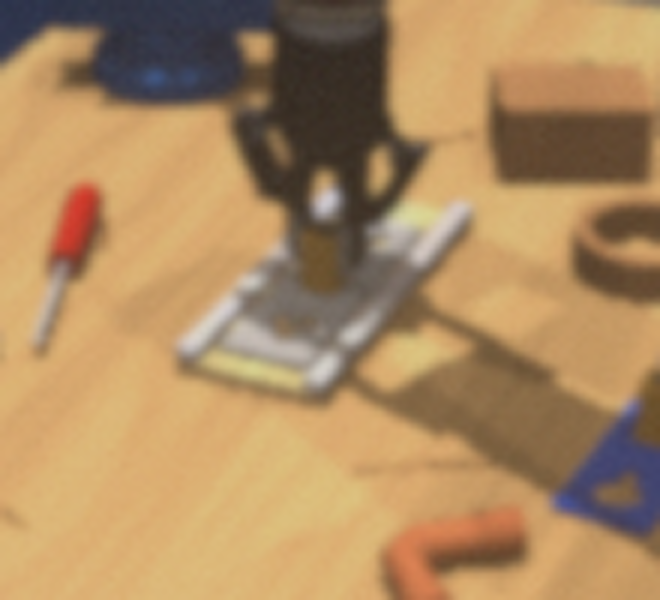

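It now stands at bench height +10.2 mm and goes no lower, so it is on the floor. I'm sliding toward bracket -x.

```bash
python3 -m crank '[[0,0,0,-4,0,0,1],[0,0,0,-4,0,0,1],[0,0,0,0,0,0,1]]';python3 -m crank '[[0,0,0,-4,-0.5,0,1],[0,0,0,0,0,0,1]]';python3 -m crank '[[0,0,0,-4,0,0,1],[0,0,0,0,0,0,1]]'
```

```text
t: 16.2
tool_pos: [0.5772, -0.1848, 0.2005]
tool_rot: [2.236, 2.204, 0.003]
contact_force: [-0.6, -0.3, -1.1]
opening: 0.025
t: 16.37
tool_pos: [0.5768, -0.1896, 0.2006]
tool_rot: [2.236, 2.203, 0.003]
contact_force: [-0.4, -1.2, -1.8]
opening: 0.0249
t: 16.53
tool_pos: [0.5767, -0.1942, 0.2006]
tool_rot: [2.236, 2.203, 0.004]
contact_force: [0.2, -1.5, -1.9]
opening: 0.0251
```

```bash
python3 -m crank '[[0,0,0,-3,0,0,1],[0,0,0,0,0,0,1]]';python3 -m crank '[[0,0,0,-3,0,0,1],[0,0,0,0,0,0,1]]';python3 -m crank '[[0,0,0,-3,0,0,1],[0,0,0,0,0,0,1]]'; python3 -m crank '[[0,0,0,-3,0,0,1],[0,0,0,0,0,0,1]]'
```

```text
t: 16.7
tool_pos: [0.5767, -0.1978, 0.2006]
tool_rot: [2.236, 2.202, 0.004]
contact_force: [-0.3, -1.3, -2.0]
opening: 0.0251
t: 16.87
tool_pos: [0.5766, -0.201, 0.2006]
tool_rot: [2.236, 2.203, 0.004]
contact_force: [0.1, -0.3, -1.5]
opening: 0.0242
t: 17.03
tool_pos: [0.5768, -0.2021, 0.2007]
tool_rot: [-2.237, -2.202, -0.011]
contact_force: [0.7, -2.1, -1.4]
opening: 0.0247
t: 17.2
tool_pos: [0.577, -0.2031, 0.2009]
tool_rot: [-2.233, -2.2, -0.016]
contact_force: [-2.4, -1.5, 0.2]
opening: 0.0249
```

```bash
python3 - <<'E'
from h import *
go([.577,-.2031,.2006],[1,-.0155])
p=eyes.get_image('side'); save(p,'s13.png')
cv2.imwrite('pics/c18.png',cv2.resize(p['image'][130:230,190:300,::-1],None,fx=6,fy=6,interpolation=cv2.INTER_CUBIC))
E
```

```text
t 17.2 pos [ 0.577  -0.2031  0.2009] turn [ 0.0024 -0.0122  0.0006] shift now-axes [0.  0.  0.3] final-axes [0.  0.  0.3] toolx [0.015 1.    0.012] tooly [ 1.    -0.015  0.002] open 0.0249 F [-2.4 -1.5  0.2] q [-0.46  0.23  1.78  0.01  1.13 -0.45]
```

View pics/c18.png

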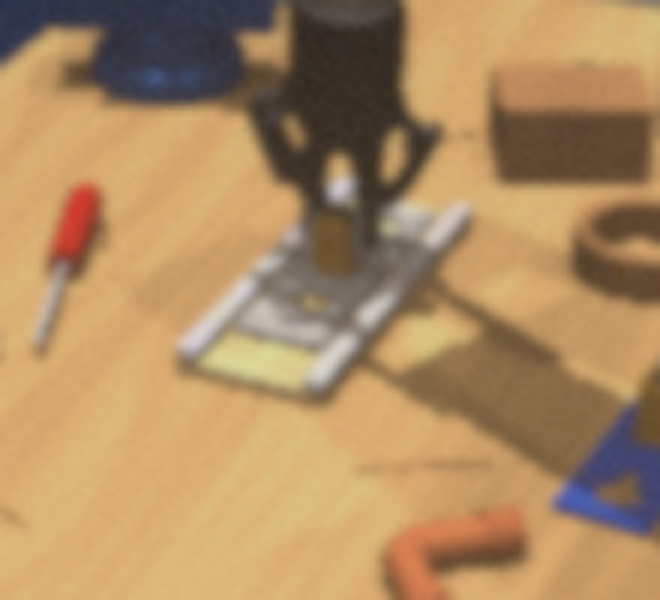

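The tool stops firmly after about 25 mm of slide: the grasp point holds at y = -0.201 while the TCP starts to tilt. I'm pushing once more with leveling, then looking closely after release.

```bash
python3 -m crank '[[0.002,-0.012,0,-1,0,0,1],[0,0,0,0,0,0,1]]';python3 -m crank '[[0,-0.008,0,-1.5,0,0,1],[0,0,0,0,0,0,1]]'; python3 - <<'E'
from h import *
go([.577,-.2031,.2006],[1,-.0155])
E
```

```text
t: 17.42
tool_pos: [0.5773, -0.202, 0.2009]
tool_rot: [-2.236, -2.201, -0.008]
contact_force: [0.4, -0.7, -3.0]
opening: 0.0249
t: 17.58
tool_pos: [0.5775, -0.2017, 0.2008]
tool_rot: [-2.238, -2.202, -0.005]
contact_force: [-0.2, -1.4, -2.8]
opening: 0.0254
t 17.58 pos [ 0.5775 -0.2017  0.2008] turn [ 0.0007 -0.004  -0.0005] shift now-axes [-1.4 -0.4  0.2] final-axes [-1.4 -0.4  0.2] toolx [0.016 1.    0.004] tooly [ 1.    -0.016  0.001] open 0.0254 F [-0.2 -1.4 -2.8] q [-0.46  0.23  1.78  0.    1.13 -0.44]
```

```bash
python3 -m crank '[[0,-0.003,0,0,0,0,0.2],[0,0,0,0,0,0,0],[0,0,0,0,0,0,-0.3],[0,0,0,0,0,0,-0.5],[0,0,0,0,0,0,-0.5],[0,0,0,0,0,-10,-0.5],[0,0,0,0,0,-20,-0.5],[0,0,0,0,0,-40,-0.5]]'; python3 -m crank '[[0,0,0,0,0,-40,-1],[0,0,0,20,-30,-20,-1],[0,0,0,20,-35,0,-1],[0,0,0,20,-35,0,-1],[0,0,0,20,-35,0,-1],[0,0,0,20,-35,0,-1],[0,0,0,20,-35,0,-1],[0,0,0,0,0,0,-1]]'; python3 - <<'E'
from h import *
go([.577,-.2015,.2006],[1,-.0155])
ps={}
for n in('side','top'):
    p=ps[n]=eyes.get_image(n); save(p,n+'14.png')
    for q in ['bracket','post_top','slot_end_outer','slot_end_inner','screw_a']:
        for r in spotter.mark_of(q,p): 
            if .45<r['centre'][0]<.65: print(n,q,np.round(r['centre'],4),round(r['confidence'],2),proj(p,r['centre']).round(0)[0])
cv2.imwrite('pics/c19.png',cv2.resize(ps['side']['image'][140:215,200:290,::-1],None,fx=8,fy=8,interpolation=cv2.INTER_CUBIC))
cv2.imwrite('pics/c20.png',cv2.resize(ps['top']['image'][135:195,280:390,::-1],None,fx=7,fy=7,interpolation=cv2.INTER_CUBIC))
E
```

```text
t: 18.25
tool_pos: [0.5745, -0.203, 0.2652]
tool_rot: [-2.233, -2.195, 0.011]
contact_force: [-0.1, -0.5, -0.5]
opening: 0.0642
t: 18.92
tool_pos: [0.3677, -0.0779, 0.3447]
tool_rot: [2.231, 2.185, 0.004]
contact_force: [1.4, -0.7, -0.6]
opening: 0.0854
t 18.92 pos [ 0.3677 -0.0779  0.3447] turn [ 0.0153  0.0116 -0.0051] shift now-axes [-117.6  209.6  148.7] final-axes [-120.4  211.2  144.1] toolx [ 0.021  1.    -0.012] tooly [ 1.    -0.02   0.015] open 0.0854 F [ 1.4 -0.7 -0.6] q [-0.41 -0.58  2.23 -0.    1.47 -0.39]
side bracket [ 0.5777 -0.1977  0.0107] 0.84 [246. 175.]
side post_top [ 0.5765 -0.2028  0.0547] 0.88 [247. 165.]
side post_top [0.5574 0.4705 0.0546] 0.31 [158. 274.]
side slot_end_outer [ 0.5808 -0.2451  0.0115] 0.64 [249. 169.]
side slot_end_inner [ 0.5755 -0.127   0.0123] 0.93 [239. 183.]
side screw_a [ 0.5775 -0.1286  0.0193] 0.96 [239. 181.]
side screw_a [ 0.5737 -0.2474  0.0242] 0.89 [251. 167.]
side screw_a [0.5084 0.4426 0.0012] 0.68 [181. 288.]
top bracket [ 0.579  -0.2009  0.0113] 0.89 [339. 163.]
top post_top [ 0.5774 -0.1991  0.0532] 0.6 [341. 162.]
top slot_end_outer [ 0.5731 -0.2434  0.0131] 0.77 [354. 166.]
top slot_end_inner [ 0.5782 -0.1266  0.0138] 0.68 [314. 163.]
top slot_end_inner [ 0.577  -0.2011  0.0118] 0.27 [339. 164.]
top screw_a [ 0.5726 -0.2449  0.0229] 0.95 [355. 165.]
top screw_a [ 0.5785 -0.1282  0.0195] 0.56 [315. 163.]
```

View pics/c19.png

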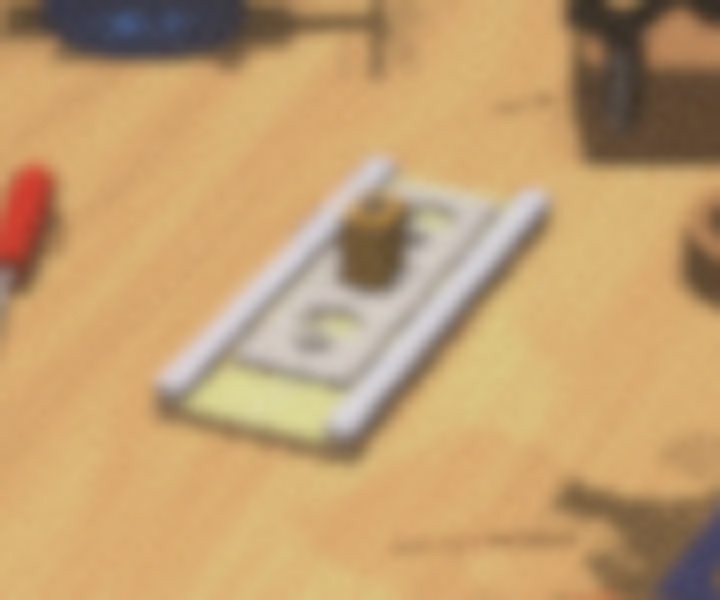

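View pics/c20.png

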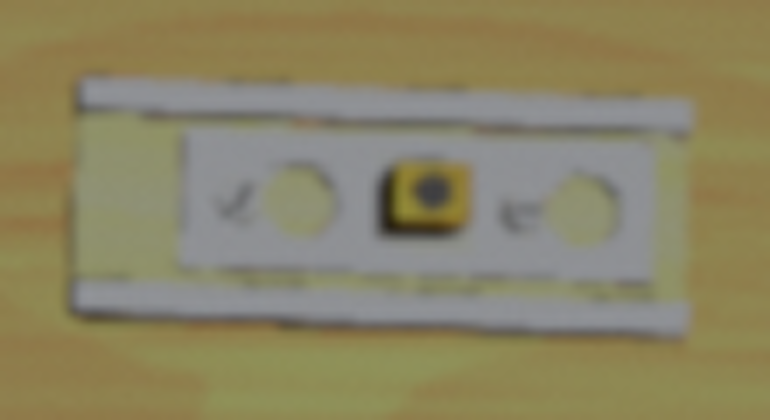

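View pics/top14.png

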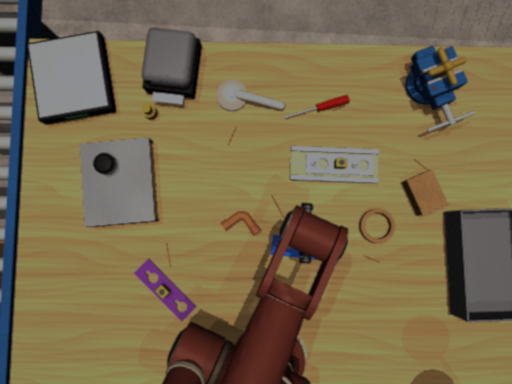

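Both views show the plate flat between the channel walls, with the screw heads at the slot ends. In the top crop the heads sit about 25 mm from the wide-part centres at crop pixels (299,200) and (583,210). The other things are where they were, and the gripper is clear, so I'm handing in.

```bash
python3 - <<'E'
from h import *
print(ctrl.finish_job())
E
```

```text
the job is handed in; nothing more can be done
None
```

The steel bracket is home in the gauge, and I handed the job in at about 19 s of the 56 s allowed. I drew it out by its end edges about 147 mm along the bench, set it down and let go. I then took it by the post, lowered it over both screws and slid it 25 mm to a firm stop before letting go and backing off.

**Last checks:**
- **Position:** the slot-end marks agreed with the screw positions to within about 2 mm along the channel. The off-line differences of up to 7 mm came from the networks' scatter. The wide-part centres measured 25–26 mm from the heads in the top view, where 25 mm is home.
- **Flatness:** the plate lay flat in both pictures. On the channel floor the tool stood 10.2 mm above its height on the bench, against the floor's 10 mm.
- **Other things:** nothing else on the bench appeared moved, though the arm hid part of the blue look-alike in the last top view.

**Disagreement:** the force reading hardly changed when the plate touched the floor or reached the stop. I judged both contacts from where the tool stopped moving and from the pictures.

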